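Turn the tube rotator until its sample tube stands upright

TASK

The bench tube rotator has been switched off with its one sample tube hanging cap-down in the spoked wheel. Push the empty spokes round with your fingertips, one after another, until the tube stands straight up with its orange cap on top, so that the sample runs down out of the cap, then leave the wheel standing still and come away. Only push the spokes, lightly: do not grip or force the wheel, do not touch the tube itself, do not lift or shove the rotator, and leave everything else on the bench where it is.

Things in the scene. Friction and masses are not known exactly. Their poses are not given: they have to be found in the camera images.
- rotator: The tube rotator, a 3.2 kg bench machine loose on rubber feet (all sizes here in mm). Origin on the bench straight below the centre of its wheel; z up, x along the axle, out of the wheel's face (the side with clips and tube), y level in the plane of the wheel. The space in front of the wheel and at its sides is free above 110 mm.
- housing (a point): Centre of the top of the white drive housing behind the wheel (fixed part of the rotator), 205 above the bench. The housing is 105 wide (y) and spans x = -45 to -160 in the rotator's frame, 220 high over the dial; its low grey foot is 125 wide and reaches to x = -210. A 7 mm radius axle joins it to the wheel.
- hub (a point): Centre of the upright wheel, 180 above the bench, mid-thickness of the spokes. The wheel turns about the rotator's x axis: a grey hub disc of radius 45 and six straight grey spokes 60 degrees apart, no rim. Each spoke is a bar 22 wide (in the wheel's plane), 10 thick (x = -5 to 5), ending 137 from the centre.
- clip (a point): Outer pair of blue spring clips on the tube's spoke, 118 from the wheel's centre. Every spoke has such pairs on its face at 72 and 118 from the centre; they stand out to x = 22 and lie flush with the spoke's 22 mm width, so that each side of a spoke is one flat side to push on.
- axle (a joint): Angle of the wheel (rad), growing counter-clockwise seen from its face; 0 or a whole turn = tube straight up. At angle q the tube points along y = -sin q, z = cos q of the rotator's frame; the other spokes lie at q plus multiples of 60 degrees. Turns both ways, no stop; the clutch drags with 0.25 N m (2 to 3 N at the outer spoke) and the wheel stays where it is left.
- wheel: The hub disc with its six spokes, one rigid piece with the axle; same centre as hub. Its z points along the spoke that carries the tube, from the hub outwards; its x along the axle, out of the face.
- tube: The capped 15 ml sample tube, clear with amber contents and an orange screw cap, clipped along the face of one spoke and turning with it. 17 in diameter, 119 long, cap 22 in diameter and 16 high. Origin at its pointed bottom, 40 from the wheel's centre; z along the tube towards the cap. Its axis lies 14.5 in front of the spokes' mid-plane.
- cap (a point): Centre of the outer face of the orange cap, 159 from the wheel's centre.
- rack: Loose white tube rack with blue perforated decks, 192 x 88 x 62, with four capped tubes in it that reach to 102. Origin at its underside.
- specimen_jar: Loose clear specimen jar with amber contents and a white lid, diameter 66, height 63. Origin at its underside.
- reagent_bottle: Loose amber reagent bottle with a blue cap, diameter 56, height 110. Origin at its underside.
- slide_box: Loose white open box of paper slide mounts, 130 x 95 x 47. Origin at its underside.
- tip_box: Loose clear and yellow box of pipette tips, 85 x 120 x 57. Origin at its underside.
- marker: Loose grey marker pen with a black cap, 130 long along its x, 15 in diameter, lying on the bench. Origin on the bench below its middle.
- beaker: Loose small clear beaker, diameter 50, height 60, with droppers in it that reach to 107. Origin at its underside.

How it is judged (in metres and radians):
At the end, for the whole second after the job is handed in: The tube stands upright, cap on top, within 0.14 rad (8 degrees) of vertical, the wheel is still (under 0.05 rad/s), the rotator stands level within 20 mm of where it was and every other loose thing within 30 mm of where it was (angle between tube's own z axis and vertical below 0.14 rad and velocity of joint axle between -0.05 and 0.05 rad/s and distance of rotator from where it was at the start of the episode below 0.02 m and angle between rotator's own z axis and vertical below 0.05 rad and distance of each of rack, specimen_jar, reagent_bottle, slide_box, tip_box, marker, beaker from where it was at the start of the episode below 0.03 m); the robot touches nothing.
It fails at once if the sample tube itself is touched (more than 0.5 N) (contact force between any of the fingers, the arm and tube above 0.5 N).
It fails at once if the wheel is gripped or forced (more than 20 N on it) (contact force between any of the fingers, the arm and wheel above 20 N).
It fails at once if the rotator is lifted, tipped or shoved (20 mm, 0.1 rad) (distance of rotator from where it was at the start of the episode above 0.02 m or angle between rotator's own z axis and vertical above 0.1 rad).
It fails at once if anything else on the bench is lifted, knocked over (0.4 rad) or moved more than 30 mm (distance of any of rack, specimen_jar, reagent_bottle, slide_box, tip_box, marker, beaker from where it was at the start of the episode above 0.03 m or angle between any of rack, specimen_jar, reagent_bottle, slide_box, tip_box, beaker's own z axis and vertical above 0.4 rad).
It also fails if it takes over 61 s, if anything falls off the work surface, if the arm or the gripper's body presses on something with over 40 N, if the wrist force passes 120 N, or if a joint passes its speed limit or range.

ROBOT

A 6-joint arm with a two-finger parallel gripper is mounted at the origin on the work surface. World frame = base frame: x ahead of the robot, y to its left, z up, the work surface at z = 0. Lengths are in m, angles in degrees, forces in N, time in s.
With the tool pointing down it reaches from about 0.4 to 0.925 m from the base axis. Payload 12.5 kg.
Tool frame: the origin (TCP) lies between the finger pads; the fingertips stand 19 mm ahead of it and the grasp point (between the pads) is the TCP; z points along the fingers, x is the direction in which the jaws open and shut, and the axes are right-handed (so a half turn about z gives the same grasp; the last joint's range is limited). The gripper opens to 95 mm and grips with 3 to 60 N. Pads are 20 mm wide; open, the fingers measure 119 mm over their backs; the gripper's body (75 mm by 180 mm) begins 59 mm behind the grasp point.
Start: joints at [-73.602, 28.126, 89.318, -0, 62.55, -6.05], TCP at [0.239, -0.578, 0.234] pointing down, gripper open.
Joint ranges: [-177.58, 177.58], [-47.91, 125.51], [2.72, 160], [-65.01, 245.01], [3.68, 167.84], [-153.87, 153.87]. Speed limits (degrees/s): [127.2, 127.2, 159.86, 180, 180, 180].

INTERFACE

Orientations are given as a 3x3 rotation matrix whose columns are the frame's x, y, z axes.
In Python, from bench import env gives the robot as it stands. The module is installed in compiled form; this text tells all that it offers. Calls block until the motion is done:
- env.reach(position, orientation): joint-space move of the TCP to a pose.
- env.move_linear(position, rot=None, velocity=0.15, stop_force=None): straight line of the TCP; rot=None keeps the orientation; velocity is the mean speed in m/s. With stop_force (N) it stops when the force on the tool has changed by that much, and returns True; else False.
- env.movej(angles): joint-space move.
- env.open_gripper() and env.grab(): open the fingers fully, or close them until they stop; the grip force is fixed at half the most.
- env.wait(seconds).
- env.inverse_kinematics(position, orientation): joint angles nearest the present ones, or None.
- env.state(): the state.
- env.grab_frame(name): name is "scene" or "top" or "wrist"; returns a dict with "pixels" (384x512x3 uint8, red, green, blue), "camera_matrix" (3x3 intrinsics, pixels), "position" and "orientation" of the camera in the world. Camera axes: x right, y down, z forward; pixel columns grow to the right and rows downward; lengths in m; the calibration is good to about 2 mm. A picture is of the moment at which its call begins. There is no depth.
A pose or a line that the arm cannot do raises env.IKError and nothing moves.
- env.close_job(): hands the job in, once; it reports no verdict.
Trained networks look in the newest picture that a camera, given by its name, has taken for a name from the list of things; names that differ only in an ending like _2 or _b are one class to them, and where a whole thing is asked for, a point or a joint stands for the part that bears it (a point fixed in the world has none). Each returns a list of dicts, best first, with "p" (0 to 1); they miss things now and then, are a little off and sometimes report something else, mostly with a low value. They report only what shows in the picture. A call takes as long as a camera call.
- env.search_frame(camera, name): "xy" ([column, row] in pixels, amid what is visible of it).
- env.cut_out(camera, name): "pixels" (384x512 bool, what is visible of it) and "xy" ([column, row] in pixels, amid what is visible of it).
The state is a dict: "clock": time; "qpos": joint angles; "joint_velocities": joint speeds; "effort": joint torques, N m; "tcp_pos": TCP position; "orientation": TCP orientation; "force": force on the tool from outside, world axes, zero at the start; "torque": the same for the moment, N m; "width": finger opening in m.
Only numpy, scipy, OpenCV 4.12 (cv2) and the standard library are available. Lean on these libraries where they do the work, as an engineer would, in place of code of your own. Each camera call takes 0.05 s, during which the arm holds its last target.

## Working session

There is one attempt and no reset: what is moved stays moved. The work goes in short steps, each a Python script; the robot and the scene stay as the last script left them, time stands still between calls to the robot, and variables do not carry over. Pictures are saved under pics/ and viewed, and the job is handed in when it is done.

```bash
mkdir -p pics; ls; python3 - <<'E'
from bench import env
import cv2,numpy as np
s=env.state(); print(s['clock'],s['tcp_pos'],s['qpos'],s['orientation'],s['force'])
for n in ['scene','top','wrist']:
    f=env.grab_frame(n); cv2.imwrite(f'pics/a_{n}.png',f['pixels'][:,:,::-1])
    print(n,f['camera_matrix'].tolist(),np.round(f['position'],4).tolist(),np.round(f['orientation'],4).tolist())
    for k in ['hub','housing','clip','cap','rotator','tube']:
        print(k,[(np.round(d['xy'],1).tolist(),round(d['p'],2)) for d in env.search_frame(n,k)][:3])
print(env.state()['clock'])
E
```

```text
pics
0.0 [ 0.2386074  -0.57742214  0.23308496] [-7.36023468e+01  2.81622757e+01  8.93496390e+01 -1.36613679e-03
  6.25491976e+01 -6.05292865e+00] [[ 3.81896433e-01 -9.24205070e-01 -3.21404449e-04]
 [-9.24204515e-01 -3.81896557e-01  1.01725233e-03]
 [-1.06289301e-03 -9.14415918e-05 -9.99999431e-01]] [0.85310653 0.6415763  0.09747568]
scene [[365.35761794248305, 0.0, 252.8829703526083], [0.0, 365.35761794248305, 188.25015413331704], [0.0, 0.0, 1.0]] [1.2059, -0.0356, 0.9081] [[0.0509, 0.7316, -0.6798], [0.9987, -0.0405, 0.0311], [-0.0047, -0.6805, -0.7327]]
hub [([277.8, 203.0], 0.96)]
housing [([271.5, 196.1], 0.79)]
clip [([273.1, 202.7], 0.96)]
cap [([272.6, 203.6], 0.76)]
rotator [([274.0, 197.1], 0.65)]
tube [([236.9, 215.0], 0.81), ([294.0, 259.8], 0.36)]
top [[492.6036527176698, 0.0, 259.65311493277267], [0.0, 492.6036527176698, 191.47928418250748], [0.0, 0.0, 1.0]] [0.1926, -0.0245, 1.7771] [[-0.0292, -0.9784, 0.2047], [-0.9996, 0.0293, -0.0025], [-0.0036, -0.2047, -0.9788]]
hub [([237.0, 172.3], 0.75), ([147.1, 192.5], 0.54)]
housing [([235.1, 206.0], 0.92)]
clip []
cap [([237.0, 176.3], 0.87), ([274.0, 176.3], 0.51)]
rotator [([237.2, 204.3], 0.58)]
tube [([274.6, 176.7], 0.62), ([346.9, 151.1], 0.29)]
wrist [[293.4101412798625, 0.0, 255.43992262662374], [0.0, 293.4101412798625, 188.84542078619393], [0.0, 0.0, 1.0]] [0.3008, -0.5522, 0.3856] [[0.383, -0.8962, -0.224], [-0.9237, -0.3715, -0.093], [0.0002, 0.2425, -0.9701]]
hub []
housing []
clip []
cap []
rotator []
tube []
1.05
```

View pics/a_scene.png

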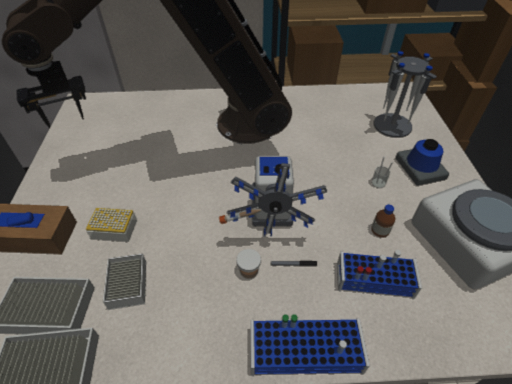

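View pics/a_top.png

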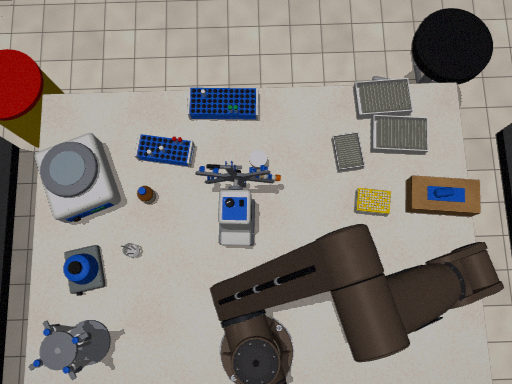

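```bash
python3 - <<'E'
import cv2
a=cv2.imread('pics/a_scene.png')[130:280,170:370]; cv2.imwrite('pics/a_scz.png',cv2.resize(a,None,fx=4,fy=4,interpolation=cv2.INTER_CUBIC))
a=cv2.imread('pics/a_top.png')[130:280,140:340]; cv2.imwrite('pics/a_tpz.png',cv2.resize(a,None,fx=4,fy=4,interpolation=cv2.INTER_CUBIC))
E
```

```text
(no output)
```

View pics/a_scz.png

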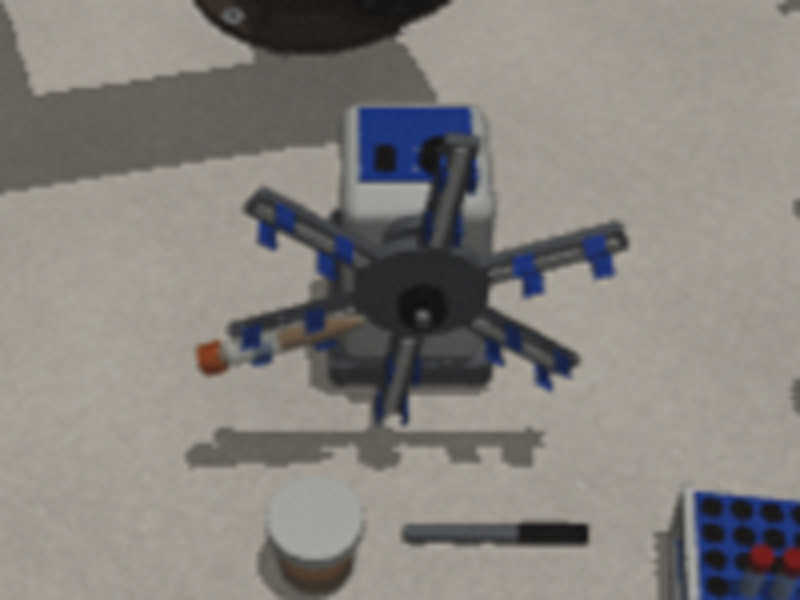

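View pics/a_tpz.png

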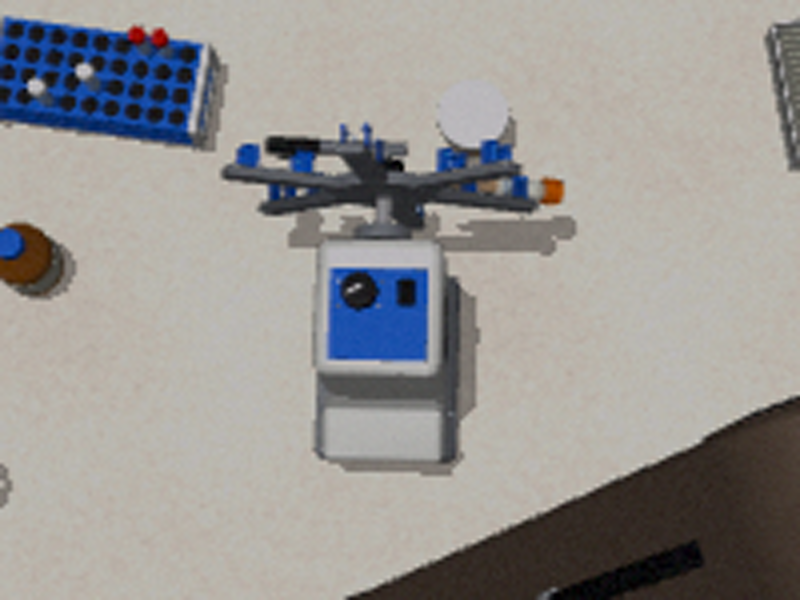

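The scene view shows the wheel facing world +x. The hub is near (275,202), the orange cap is low on the left near (223,219), and the other five spokes are empty. The top view has the housing at about (235,206). Next I'll fit x, y, yaw and q to these points.

```bash
cat > fit.py <<'E'
import numpy as np
from scipy.optimize import least_squares
C={'scene':([365.3576,252.883,188.250],[1.2059,-0.0356,0.9081],[[0.0509,0.7316,-0.6798],[0.9987,-0.0405,0.0311],[-0.0047,-0.6805,-0.7327]]),
'top':([492.6037,259.653,191.479],[0.1926,-0.0245,1.7771],[[-0.0292,-0.9784,0.2047],[-0.9996,0.0293,-0.0025],[-0.0036,-0.2047,-0.9788]])}
def proj(c,P):
    k,p,R=C[c]; v=(np.asarray(P)-p)@np.array(R); return np.array([k[0]*v[0]/v[2]+k[1],k[0]*v[1]/v[2]+k[2]])
def world(x,local):
    c,s=np.cos(x[2]),np.sin(x[2]); l=local
    return np.array([x[0]+c*l[0]-s*l[1],x[1]+s*l[0]+c*l[1],l[2]])
def wheel(q,k,r,xx,zz=0.18):
    a=q+k*np.pi/3; return [xx,-r*np.sin(a),zz+r*np.cos(a)]
E
python3 - <<'E'
from fit import *
z=lambda x,y,ox,oy:np.array([ox+x/4,oy+y/4])
S=lambda x,y:z(x,y,170,130); T=lambda x,y:z(x,y,140,130)
tips=[(S(238,328),0),(S(393,418),1),(S(572,362),2),(S(622,236),3),(S(460,140),4),(S(258,198),5)]
def items(x,q):
    o=[('scene',wheel(q,k,137,0) if 0 else wheel(q,k,.137,0),p) for p,k in tips]
    o+=[('scene',wheel(q,0,.151,.0145),S(212,357)),('top',wheel(q,0,.151,.0145),T(553,190)),
        ('top',[-.045,.0525,.205],T(322,238)),('top',[-.045,-.0525,.205],T(441,240)),('top',[-.16,-.0525,.205],T(440,374)),('top',[-.16,.0525,.205],T(316,372))]
    return o
f=lambda x:np.concatenate([(proj(c,world(x,l))-p) for c,l,p in items(x,x[3])])
r=least_squares(f,[.55,0,0,1.8],loss='soft_l1'); print(r.x[:2],np.degrees(r.x[2:])); print(f(r.x).reshape(-1,2).round(1).tolist())
E
```

```text
[0.57963695 0.05134705] [ -2.72958385 112.27159948]
[[-1.5, 1.8], [-1.4, -2.8], [-0.4, -0.0], [0.5, -1.6], [0.1, -1.6], [-2.1, -0.4], [0.1, -0.1], [-1.6, -0.4], [-2.1, -1.5], [0.3, -1.5], [-0.3, -0.0], [-1.9, -0.1]]
```

```bash
cat >> fit.py <<'E'
W=np.array([0.5796,0.0513,np.radians(-2.73)])
def Rt(sgn=1,yaw=W[2]):
    c,s=np.cos(yaw),np.sin(yaw); x=np.array([c,s,0])*sgn; z=np.array([0,0,-1.]); return np.stack([x,np.cross(z,x),z],1)
E
python3 - <<'E'
from fit import *; from bench import env; import cv2
for sg in (1,-1):
  for l in ([0,0,.48],[0,-.0,.36],[0,.1,.27],[0,.12,.22]):
    j=env.inverse_kinematics(world(W,l),Rt(sg)); print(sg,l,None if j is None else np.round(j,1))
p=np.array(env.state()['tcp_pos']);p[2]=.45
env.move_linear(p,velocity=.3)
import sys
j=env.inverse_kinematics(world(W,[0,0,.5]),Rt(1))
if j is not None: env.reach(world(W,[0,0,.5]),Rt(1))
else: env.reach(world(W,[0,0,.5]),Rt(-1))
env.grab()
s=env.state(); print(s['clock'],s['tcp_pos'],s['width'],s['qpos'],s['orientation'])
for n in ['scene','wrist']:
    f=env.grab_frame(n); cv2.imwrite(f'pics/b_{n}.png',f['pixels'][:,:,::-1]); np.savez(f'b_{n}.npz',**f)
    for k in ['hub','cap','housing','clip']:
        print(n,k,[(np.round(d['xy'],1).tolist(),round(d['p'],2)) for d in env.search_frame(n,k)][:3])
f=np.load('b_wrist.npz');print(f['camera_matrix'],f['position'],f['orientation'])
E
```

```text
1 [0, 0, 0.48] [-1.4 16.4 71.3 -0.  92.3  1.3]
1 [0, -0.0, 0.36] [-1.4 18.8 84.9 -0.  76.3  1.3]
1 [0, 0.1, 0.27] [ 8.2 24.5 89.8 -0.  65.8 11. ]
1 [0, 0.12, 0.22] [10.1 27.7 92.5 -0.  59.9 12.8]
-1 [0, 0, 0.48] None
-1 [0, -0.0, 0.36] None
-1 [0, 0.1, 0.27] None
-1 [0, 0.12, 0.22] None
5.9833 [0.57960272 0.05130613 0.49999414] 0.0003084441121779271 [-1.44389825e+00  1.63242744e+01  6.86575322e+01 -1.19868255e-03
  9.50187890e+01  1.28598329e+00] [[ 9.98865084e-01 -4.76292245e-02 -1.09158700e-05]
 [-4.76292247e-02 -9.98865084e-01 -2.05722205e-05]
 [-9.92364252e-06  2.10687872e-05 -1.00000000e+00]]
scene hub [([276.5, 201.5], 0.79)]
scene cap [([272.9, 197.6], 0.69)]
scene housing [([270.9, 199.0], 0.92), ([247.1, 264.4], 0.63)]
scene clip [([272.1, 202.2], 0.58)]
wrist hub [([257.4, 149.2], 0.7)]
wrist cap [([261.7, 147.4], 0.82)]
wrist housing [([207.7, 151.0], 0.92)]
wrist clip [([256.9, 146.5], 0.76)]
[[293.41014128   0.         255.43992263]
 [  0.         293.41014128 188.84542079]
 [  0.           0.           1.        ]] [0.58250996 0.11843595 0.65188332] [[ 9.98923629e-01 -4.47805572e-02 -1.20948403e-02]
 [-4.63764493e-02 -9.69240829e-01 -2.41705276e-01]
 [-8.99116109e-04  2.42006027e-01 -9.70274329e-01]]
```

View pics/b_wrist.png

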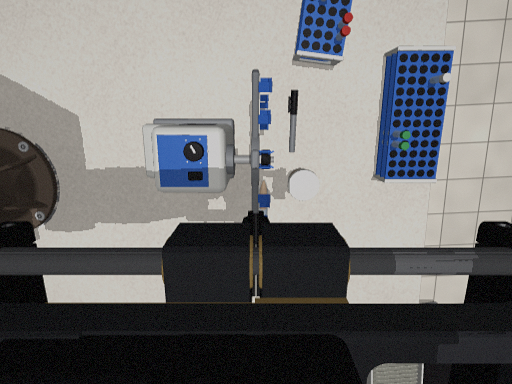

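View pics/b_scene.png

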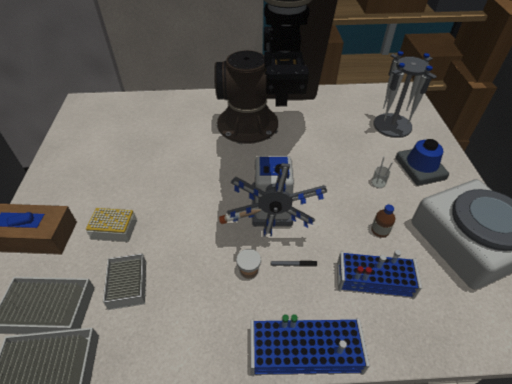

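The wrist view shows the wheel edge-on at column 255, with the +y spoke end at about row 70 and the housing centre near (208,151). I'll check the fit against it.

```bash
python3 - <<'E'
from fit import *; import cv2
f=np.load('b_wrist.npz'); K=f['camera_matrix'];C['wrist']=([K[0,0],K[0,2],K[1,2]],f['position'],f['orientation'])
q=np.radians(112.3)
im=cv2.imread('pics/b_wrist.png')
pts=[wheel(q,k,.137,x) for k in range(6) for x in(-.005,.005)]+[[x,y,.205] for x in(-.045,-.16) for y in (.0525,-.0525)]
big=cv2.resize(im,None,fx=4,fy=4,interpolation=cv2.INTER_CUBIC)
for p in pts:
    u=proj('wrist',world(W,p)); cv2.circle(big,tuple(int(v*4+2) for v in u),3,(0,255,255),-1)
cv2.imwrite('pics/b_wz.png',big[200:800,500:1200])
im=cv2.imread('pics/b_scene.png'); big=cv2.resize(im,None,fx=5,fy=5,interpolation=cv2.INTER_CUBIC)
for p in pts+[wheel(q,0,.159,.0145)]:
    u=proj('scene',world(W,p)); cv2.circle(big,tuple(int(v*5+2) for v in u),3,(0,255,255),-1)
cv2.imwrite('pics/b_sz.png',big[740:1240,1050:1700])
E
```

```text
(no output)
```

View pics/b_wz.png

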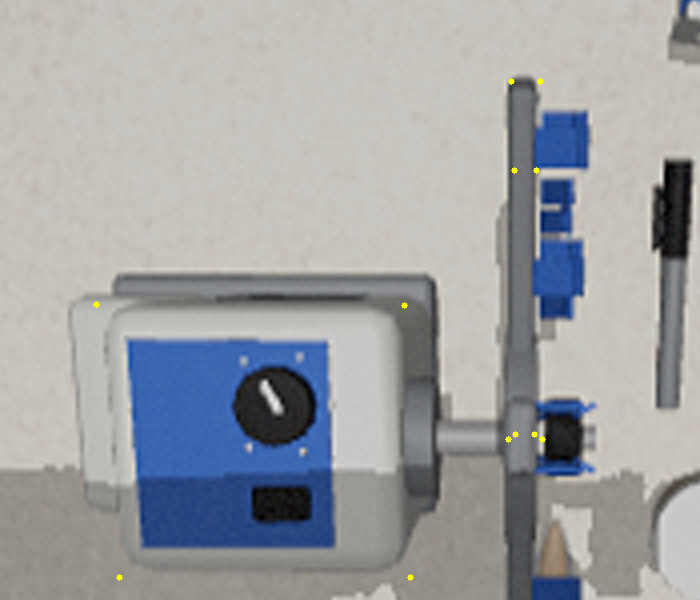

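View pics/b_sz.png

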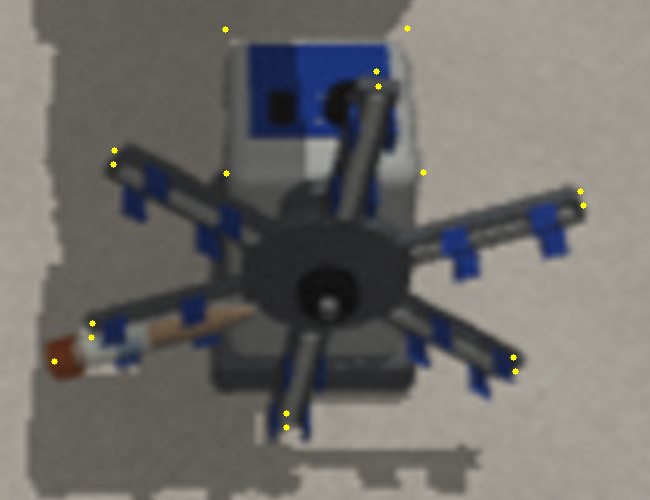

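The overlay agrees within about 2–3 mm: the hub and top spoke line up in y and the tip angles match. With q at about 112°, I'll make two pushes of about 56° each. The tool points down, jaws closed along the axle, and each push takes the spoke just past the top over toward +y.

```bash
cat > push.py <<'E'
from fit import *; from bench import env; import cv2
HW=.010
def tcp(yc,zt): return world(W,[-.001,yc-HW,zt+.019])   # right corner y, tip height (rotator frame)
def contact(th,r): t=np.radians(th); return r*np.sin(t)-.011*np.cos(t), .18+r*np.cos(t)+.011*np.sin(t)
def go(yc,zt,v=.15,sf=None):
    r=env.move_linear(tcp(yc,zt),rot=Rt(1),velocity=v,stop_force=sf); s=env.state()
    print(round(s['clock'],2),np.round(s['tcp_pos'],4),np.round(s['force'],2),r); return r
def pic(n):
    f=env.grab_frame('scene'); cv2.imwrite(f'pics/{n}.png',cv2.resize(f['pixels'][140:270,180:350,::-1],None,fx=4,fy=4,interpolation=cv2.INTER_CUBIC))
E
python3 - <<'E'
from push import *
go(-.03,.36,.2); go(-.03,.30,.12)
c=contact(64,.12); s=np.array([-.03,.30]); 
if not go(.01,.293,.03,6):
    go(*c,.05,10)
pic('c1')
E
```

```text
7.27 [0.5771 0.0115 0.3801] [-0.13 -0.12  1.18] False
7.92 [0.5771 0.0115 0.32  ] [-0.32 -0.25  0.12] False
9.42 [0.5786 0.0512 0.312 ] [ 0.08 -0.88  2.12] False
11.68 [0.583  0.1442 0.2616] [ 0.47 -2.25  1.21] False
```

View pics/c1.png

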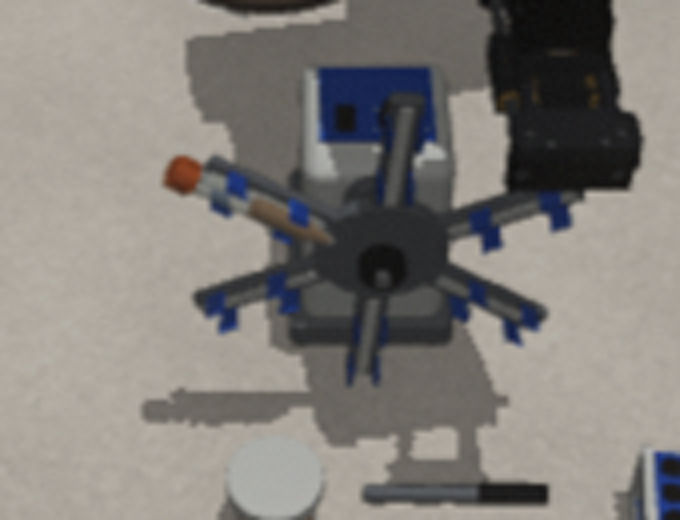

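The wheel moved as planned. The cap is now upper left at about crop (183,175) and the next empty spoke is near the top. I'll measure q.

```bash
cat > ang.py <<'E'
from fit import *
def ang(pts,ox,oy,sc,q0):
    # pts: (k or 'cap', px,py); small free offset in image absorbs calibration
    def f(x):
        q=x[0]; o=[]
        for k,a,b in pts:
            l=wheel(q,0,.151,.0145) if k=='cap' else wheel(q,k,.137,0)
            o.append(proj('scene',world(W,l))-[ox+a/sc,oy+b/sc]+x[1:3])
        return np.concatenate(o)
    r=least_squares(f,[np.radians(q0),0,0]); print(np.degrees(r.x[0]),r.x[1:],np.round(r.fun,1)); return r.x[0]
E
python3 - <<'E'
from ang import *
ang([('cap',183,175),(0,215,163),(1,198,298),(2,365,382),(3,545,315),(5,407,97)],180,140,4,56)
E
```

```text
55.729943770044706 [1.16253662 0.6896295 ] [ 0.9 -0.1 -2.   0.9  1.   1.7 -0.4 -2.9 -0.5  0.9  1.1 -0.4]
```

```bash
python3 - <<'E'
from push import *
y,z=contact(64,.12)
go(y-.004,.37,.2); go(-.032,.37,.2); go(-.032,.30,.12)
if not go(.01,.293,.03,6):
    go(*contact(59.5,.12),.05,10)
pic('d1')
E
```

```text
12.53 [0.5825 0.1403 0.3878] [-0.7  -0.4  -0.49] False
13.33 [0.5766 0.0099 0.3887] [0.38 0.05 1.4 ] False
14.07 [0.5769 0.0097 0.3196] [-0.39 -0.25 -0.78] False
15.63 [0.5786 0.0513 0.312 ] [ 1.1  -1.    2.04] False
17.73 [0.5828 0.139  0.2695] [-0.29 -1.42  1.02] False
```

View pics/d1.png

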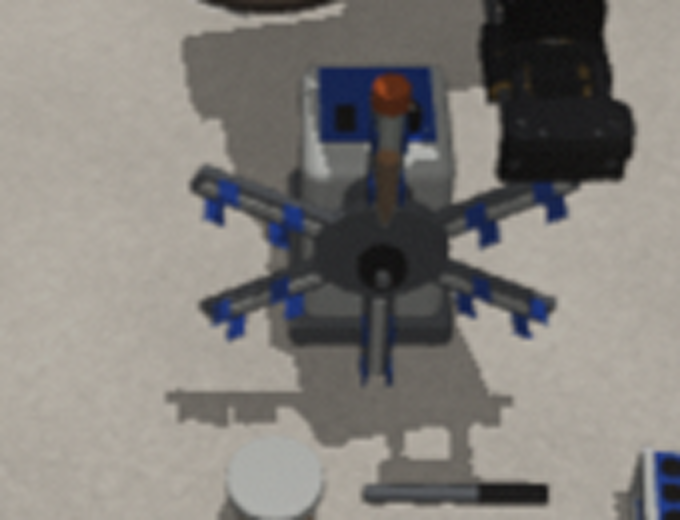

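The tube now looks upright, with the cap at crop (391,92) directly above the hub. I'll retreat and check the angle.

```bash
python3 - <<'E'
from push import *; from ang import ang
ang([('cap',391,95),(1,200,172),(2,204,306),(3,377,382),(4,552,308)],180,140,4,0)
y,z=contact(59.5,.12)
go(y+.01,.30,.1); go(y+.04,.42,.2); go(y+.1,.5,.25)
pic('e1')
f=env.grab_frame('wrist'); cv2.imwrite('pics/e_w.png',f['pixels'][:,:,::-1])
f=env.grab_frame('top'); cv2.imwrite('pics/e_t.png',f['pixels'][:,:,::-1])
E
```

```text
-0.06471809476415702 [0.6427397  0.61615291] [ 0.9 -0.2 -0.7  0.9  0.8  1.6 -0.5 -3.  -0.5  0.7]
18.44 [0.583  0.1491 0.3185] [0.55 0.51 0.44] False
19.21 [0.5845 0.1788 0.4374] [ 0.57  0.08 -0.04] False
19.76 [0.5876 0.2386 0.517 ] [ 0.66  0.22 -1.24] False
```

View pics/e1.png

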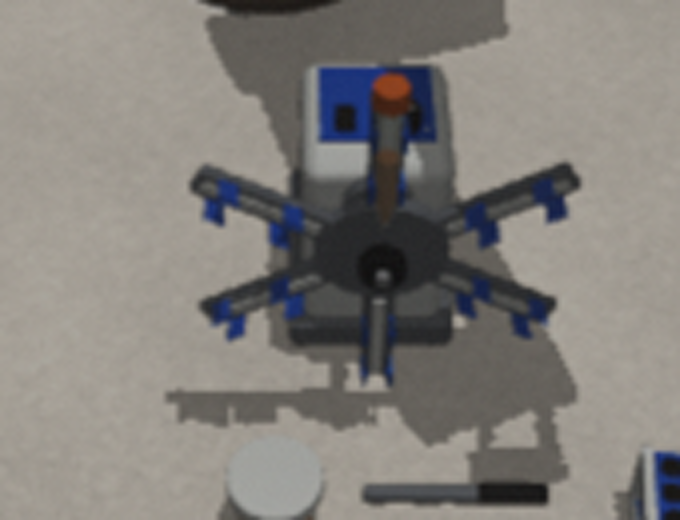

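View pics/e_w.png

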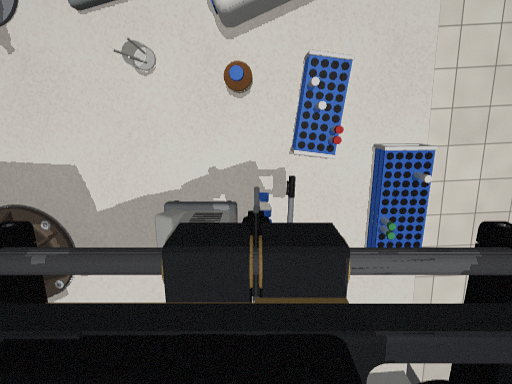

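View pics/e_t.png

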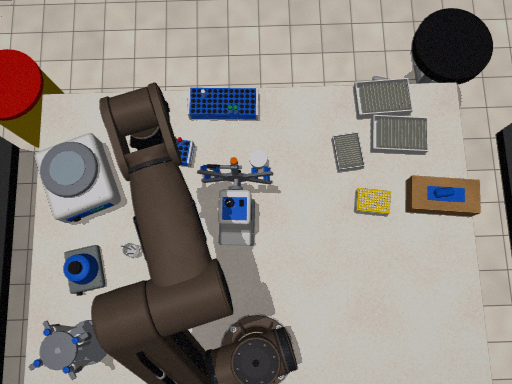

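In the scene view, the tube stays upright after the retreat (cap at crop (391,92), spokes symmetric). The wrist and top views show the gripper clear of everything and the bench items in place, apart from those the arm hides in the top view. I'm handing in.

```bash
python3 - <<'E'
from bench import env
print(env.state()['clock']); env.close_job()
E
```

```text
19.9083
the job is handed in; nothing more can be done
```

The tube now stands upright with its orange cap on top, and I handed the job in at 19.9 s of the 61 s allowed. I turned the wheel about 112° by pushing two empty spokes in turn, roughly 56° each. The tool pointed down with its fingers closed, then I backed the arm off to clear air.

**Angle:** the last image fit put the tube within about 0.1° of vertical. The picture after retreating showed no change. I estimate the true error at 1–2°, against the 8° allowed.

**Force:** readings taken at the end of each move were at most about 2.6 N. I did not record the force during the moves, but the stop guards (6 N on approach, 10 N on the push) never tripped.

**Rotator and bench:** in the scene pictures the rotator, jar and marker had not visibly moved. The other loose things looked undisturbed, but I did not measure them, and in the last top view the arm hid the reagent bottle and part of the rack.

**Disagreements:** the pose fit left errors of up to about 3 px on single spoke tips. The wheel's position along the axle differed by about 2 mm between views. Neither mattered for the pushes. `env.close_job()` gives no verdict, so I can't confirm the result beyond these checks.

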